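# Bolt the large chest on the electronics bench

### The arm

A 6-joint arm with a two-finger parallel gripper is mounted at the origin on the work surface. World frame = base frame: x ahead of the robot, y to its left, z up, the work surface at z = 0. Lengths are in m, angles in rad, forces in N, time in s.
With the tool pointing down it reaches from about 0.325 to 0.875 m from the base axis. Payload 4.4 kg.
Tool frame: the origin (TCP) lies where the fingers leave the gripper's body, on its centre line; the fingertips stand 73 mm ahead of it and the grasp point (between the pads) lies 54 mm ahead of it; z points along the fingers, y is the line along which they close (so a half turn about z gives the same grasp; the last joint's range is limited). The gripper opens to 85 mm and grips with 20 to 120 N. Pads are 22 mm wide; open, the fingers measure 114 mm over their backs; the gripper's body (76 mm by 85 mm) begins 54 mm behind the grasp point. The pads swing forward as they close: fully open they stand 13 mm farther back than shut.
Start: joints at [1.137, 0.207, 1.542, -0, 1.393, -0.15], TCP at [0.16, 0.552, 0.304] pointing down, gripper open.
Joint ranges: [-2.73, 2.73], [-0.86, 2.22], [0.23, 2.46], [-1.11, 4.25], [0.08, 2.63], [-2.82, 2.82]. Speed limits (rad/s): [2.79, 2.79, 3.14, 3.14, 3.14, 3.14].

### API

Orientations are given as a unit quaternion [x, y, z, w].
In Python, from plant import ctrl gives the robot as it stands.
- The arm moves only by the shell command python3 jog.py FILE [FORCE], which reads ROWS from the file FILE. ROWS is a JSON list of rows, 1 to 12 of them, each an object with the fields aperture (the opening from 0.0 (shut) to 1.0 (fully open)), pos (a list: dx, dy, dz in shares of the most that a row can go, 1 being 62.5 mm), turn (a turn about the tool's z in normalised numbers (1 is 360 degrees)); a field left out counts as zero (the opening has to be given); each row shifts and turns the commanded pose from where the row before left it, along the tool's axes as they then stand; what a row does not reach is not made up. A row lasts 1/8 s, in which the tool goes at most 0.0625 m and 0.188 rad, less where a joint would pass 70% of its speed; a pose out of reach is approached as far as the arm can. The fingers move at their own pace and stop on an object; FORCE is the grip in N (left out, the last holds). Time passes only in rows, so rows that do not move let the fingers close. It prints the time, the measured TCP pose, the force, the opening and the grip force at its end. Input that does not fit is refused with a message, and nothing moves.
- ctrl.get_obs(): the state, without advancing time (a new reading comes with each control period).
- ctrl.read_camera(name): name is "scene" or "top"; returns a dict with "frame" (420x560x3 uint8, blue, green, red), "mtx" (3x3 intrinsics, pixels), "view" (4x4, takes a point from world to camera coordinates). Camera axes: x right, y down, z forward; pixel columns grow to the right and rows downward; lengths in m; the calibration is good to about 2 mm. A picture is of the moment at which its call begins. There is no depth.
- ctrl.finish_job(): hands the job in; it is judged then, once.
The state is a dict: "time_s": time; "q": joint angles; "joint_vel": joint speeds; "joint_efforts": joint torques, N m; "ee_pos": TCP position; "tool_rot": TCP orientation; "force": force on the tool from outside, world axes, zero at the start; "ft_torque": the same for the moment, N m; "finger_gap": opening from 0.0 (shut) to 1.0 (fully open); "grasp_force": force on a finger pad.
Only numpy, scipy, OpenCV 4.12 (cv2) and the standard library are available. Lean on these libraries where they do the work, as an engineer would, in place of code of your own. Each camera call takes 0.05 s, during which the arm holds its last target. There are 200 camera calls.

### The job

Two wooden boxes stand on the bench, each with a barrel bolt on its lid, both drawn back. Lock the larger one: slide its bolt fully across into the keeper, then turn its upright handle down through the notch until it lies flat, and let go. Leave the smaller box's bolt as it is.

Things in the scene. Friction and masses are not known exactly. Their poses are not given: they have to be found in the camera images.
- chest: The larger plywood box, 220 (x) x 300 (y) x 90 mm tall, fixed; the smaller is 130 x 215 x 70. Origin: centre of its underside; z up. A 15 mm steel bolt lies along y on the lid in a channel: axis at x = 0, 106 mm up. Drawn back, its handle is at y = -25 to -13 mm; it slides to +y (1.5 N) and stops, fully across, at y = +35. On the lid: a spool, 25 tall, at x over 40; a knife, 11 tall, below -85.
- chest_knob (a point): Centre of the 19 mm steel ball ending the handle of the larger box's bolt: an 11 mm stem, ball centre 60 mm from the bolt's axis, upright within 9 degrees at the start. Its z axis points along the stem away from the bolt, y along the bolt to the keeper. The handle turns about the bolt's axis, 1 N at the ball moves it, and stays where left; it leans at most 11 degrees to the chest's +x.
- chest_notch (a point): Point on the bolt's axis where the handle's foot is when fully across; axes as the chest's. Rails 26 mm tall above the lid (10 above the axis) flank the handle at x = -14 to -18 and 14 to 18 mm. The -x rail has a gap, the notch, from y = -20 to +11 mm here: only there can the handle swing down to -x, 90 degrees, until level, 16 mm above the lid. Elsewhere that rail stops it at 35 degrees.
- box_knob (a point): Centre of the 14 mm steel ball on the upright handle of the smaller box's bolt, which has the same form at three quarters of the size. To be left alone. Its z axis points along the stem, y along the bolt to its keeper.

How it is judged:
On the way, in this order (a step that is already met when the one before it is completed fails the run):
1. the larger chest's bolt is across (within 18 mm of its stop) with the handle still up (within 50 degrees of upright) (y of chest_knob in the frame of chest above 0.017 m and angle between chest_knob's own z axis and vertical below 0.87 rad), for 0.05 s.
2. its handle is turned down in the notch (y of chest_knob in the frame of chest above 0.017 m and angle between chest_knob's own z axis and vertical above 1.2 rad), for 0.05 s.
At the end, for the whole second after the job is handed in: The larger chest's bolt is across, within 18 mm of its stop; its handle lies in the notch, at least 69 degrees down from upright (90 is level); the ball of the smaller box's bolt is within 20 mm of where it started (all of step 2 and distance of box_knob from where it was at the start of the episode below 0.02 m); the robot touches nothing.
It fails at once if the smaller box's bolt handle is moved by more than 20 mm (distance of box_knob from where it was at the start of the episode above 0.02 m).
It also fails if it takes over 35 s, if anything falls off the work surface, if the arm or the gripper's body presses on something with over 40 N, if the wrist force passes 120 N, or if a joint passes its speed limit or range.

## Working session

There is one attempt and no reset: what is moved stays moved. The work goes in short steps, Python scripts to look and compute and a shell command to move; the robot and the scene stay as the last step left them, time stands still between calls to the robot, and variables do not carry over. Pictures are saved under pics/ and viewed, at most 10 in all, crops included, and the job is handed in when it is done.

```bash
ls; mkdir -p pics; python3 - <<'E'
from plant import ctrl
import cv2,json
import numpy as np
d={}
for n in("scene","top"):
    c=ctrl.read_camera(n); cv2.imwrite(f"pics/{n}0.png",c["frame"]); np.savez(f"{n}0.npz",mtx=c["mtx"],view=c["view"])
    print(n,np.round(c["mtx"],1).tolist(),np.round(c["view"],3).tolist())
o=ctrl.get_obs();print(o["time_s"],o["ee_pos"],o["tool_rot"])
E
```

```text
jog.py
pics
plant.py
scene [[537.4, 0.0, 272.7], [0.0, 537.4, 209.9], [0.0, 0.0, 1.0]] [[-0.767, 0.642, 0.005, 0.419], [0.553, 0.664, -0.503, -0.24], [-0.326, -0.383, -0.864, 1.229], [0.0, 0.0, 0.0, 1.0]]
top [[462.0, 0.0, 275.5], [0.0, 462.0, 209.6], [0.0, 0.0, 1.0]] [[0.024, -0.999, 0.03, -0.042], [-0.995, -0.027, -0.097, 0.54], [0.098, -0.027, -0.995, 0.844], [0.0, 0.0, 0.0, 1.0]]
0.1 [0.16023176 0.55165753 0.30281904] [ 1.40937543e-01  9.90017928e-01 -1.00768493e-03 -3.10380966e-04]
```

View pics/scene0.png

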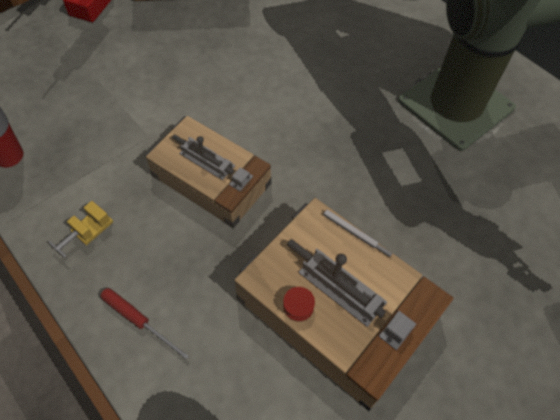

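View pics/top0.png

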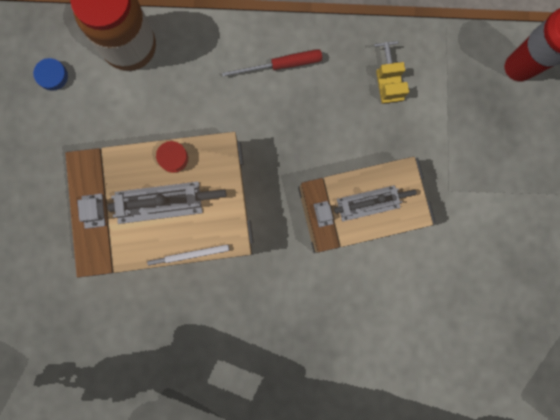

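The larger box is at the left in the top view (lid x 68–250, y 133–275) and at the lower right in the scene view, with its knob near (341,259). I'll enlarge both views around its bolt.

```bash
python3 - <<'E'
import cv2,numpy as np
a=cv2.imread("pics/top0.png")[125:285,55:265]; b=cv2.imread("pics/scene0.png")[195:410,230:460]
f=lambda i,s:cv2.convertScaleAbs(cv2.resize(i,None,fx=s,fy=s,interpolation=cv2.INTER_CUBIC),alpha=1.6)
cv2.imwrite("pics/topc.png",f(a,3.5)); cv2.imwrite("pics/scenec.png",f(b,2.7))
E
```

```text
(no output)
```

View pics/topc.png

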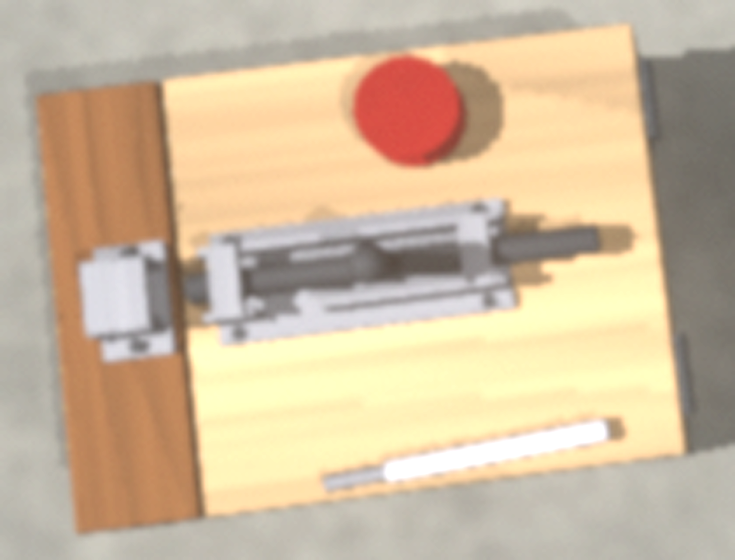

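View pics/scenec.png

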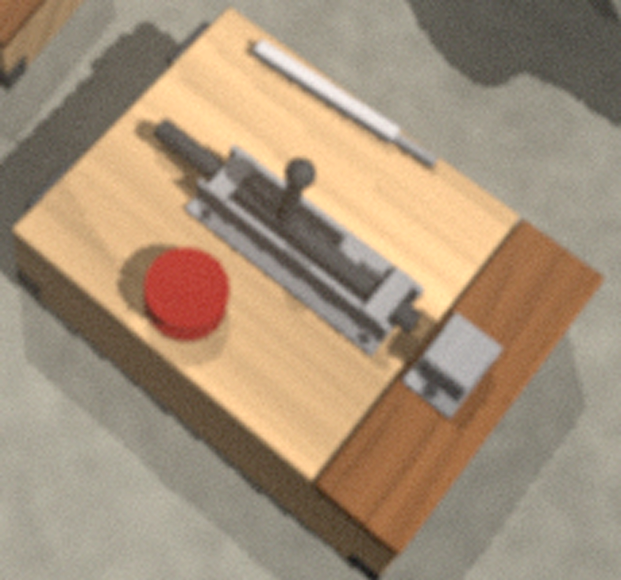

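The top crop shows the lid corners at (38,95), (632,25), (685,453) and (78,532), with the knob at about (370,257). In the scene crop the knob is at (300,172) and the lid corners are at (397,552), (14,230), (231,8) and (602,276).

```bash
cat > h.py <<'E'
import numpy as np,cv2
from scipy.spatial.transform import Rotation as R
C={n:np.load(n+"0.npz") for n in("scene","top")}
P=lambda n:C[n]["mtx"]@C[n]["view"][:3]
def tri(t,s):
    X=cv2.triangulatePoints(P("top"),P("scene"),np.array(t,float).T.copy(),np.array(s,float).T.copy());return (X[:3]/X[3]).T
def proj(n,X):
    X=np.atleast_2d(X);p=np.c_[X,np.ones(len(X))]@P(n).T;return p[:,:2]/p[:,2:]
E
python3 - <<'E'
from h import *
from scipy.optimize import least_squares
t=(np.array([[38,95],[632,25],[685,453],[78,532],[370,257]])+.5)/3.5-.5+[55,125]
s=(np.array([[397,552],[14,230],[231,8],[602,276],[300,172]])+.5)/2.7-.5+[230,195]
X=tri(t,s);print(np.round(X,4)); print(np.round(proj("top",X)-t,1).tolist(),np.round(proj("scene",X)-s,1).tolist())
L=np.array([[.11,.15,.09],[.11,-.15,.09],[-.11,-.15,.09],[-.11,.15,.09]])
w=lambda p,Y:R.from_euler('z',p[3]).apply(Y)+p[:3]
r=least_squares(lambda p:np.r_[proj("top",w(p,L))-t[:4],proj("scene",w(p,L))-s[:4]].ravel(),[*X[:4].mean(0)-[0,0,.09],0.1])
print(r.x,np.abs(r.fun).max())
k=X[4];print("knob in chest",R.from_euler('z',-r.x[3]).apply(k-r.x[:3]))
Q=w(r.x,np.array([[0,35,106],[0,-20,106]])/1000.);print(Q)
from plant import ctrl
o=ctrl.get_obs();print(R.from_quat(o["tool_rot"]).as_matrix().round(4))
E
```

```text
[[0.626  0.3416 0.091 ]
 [0.6714 0.0485 0.0881]
 [0.4561 0.0151 0.0893]
 [0.4112 0.3075 0.0917]
 [0.5392 0.1567 0.1709]]
[[0.2, -0.2], [-0.2, 0.2], [-0.1, 0.1], [0.2, -0.1], [-0.5, 0.4]] [[0.2, 0.0], [-0.2, -0.0], [-0.1, -0.0], [0.2, -0.0], [-0.5, -0.0]]
[ 0.54069356  0.17817182 -0.00288598  0.15479986] 1.5249695239454581
knob in chest [-0.00476203 -0.02095239  0.17374363]
[[0.53529718 0.2127533  0.10311402]
 [0.54377721 0.15841097 0.10311402]]
[[-9.603e-01  2.791e-01 -9.000e-04]
 [ 2.791e-01  9.603e-01 -1.900e-03]
 [ 3.000e-04 -2.100e-03 -1.000e+00]]
```

Measured against the text, the lid corners are at 0.090 m and the knob is at chest (-5, -21) mm, z 0.171–0.174 (expected 0.166). All consistent. Plan: shut the fingers, push the knob along +y from behind, then push it over to -x and down. First I'll shut and align the tool with the chest.

The manual's scale: shifts go in shares of 62.5 mm and turns go in shares of 360 degrees. Converting my numbers, -0.146 rad / 6.2832 = -0.0232.

```bash
echo '[{"aperture": 0,"turn": -0.0232},{"aperture": 0,"turn": -0.0232},{"aperture": 0,"turn": -0.0232},{"aperture": 0}]' > next.json && python3 jog.py next.json 20
cat > d.py <<'E'
# usage: d.py x y tipz  -> tool-axis delta to put shut fingertip at chest (x,y), world tip height
import sys; from h import *; from plant import ctrl
o=ctrl.get_obs(); T=R.from_quat(o["tool_rot"]); c=np.array([.5407,.1782,0]); Y=R.from_euler('z',.1548)
x,y,z=map(float,sys.argv[1:]); tip=o["ee_pos"]+T.apply([0,0,.073])
g=Y.apply([x,y,0])+c; g[2]=z
print("tip in chest",Y.inv().apply(tip-c).round(4),"delta tool",T.inv().apply(g-tip).round(4),"yaw err",round((Y.inv()*T).as_euler('zyx')[0],3),"gap",o["finger_gap"],"F",Y.inv().apply(o["force"]).round(1),"t",o["time_s"])
E
python3 d.py -0.005 -0.065 0.23
```

```text
time_s: 0.6
ee_pos: [0.1603, 0.5519, 0.3032]
tool_rot: [-0.077, 0.997, -0.001, -0.0]
force: [0.3, -0.8, -0.2]
finger_gap: 0.147
grasp_force: 0.0
tip in chest [-0.3183  0.4278  0.2302] delta tool [-0.3139 -0.4924  0.0005] yaw err -3.14 gap 0.14701329138926564 F [ 0.2 -0.8 -0.2] t 0.6
```

Scaled: -0.041 m is -0.656, -0.026 m is -0.416.

```bash
echo '[{"aperture": 0,"pos": [-0.416,-0.656,0]},{"aperture": 0,"pos": [-0.416,-0.656,0]},{"aperture": 0,"pos": [-0.416,-0.656,0]},{"aperture": 0,"pos": [-0.416,-0.656,0]},{"aperture": 0,"pos": [-0.416,-0.656,0]},{"aperture": 0,"pos": [-0.416,-0.656,0]},{"aperture": 0,"pos": [-0.416,-0.656,0]},{"aperture": 0,"pos": [-0.416,-0.656,0]},{"aperture": 0,"pos": [-0.416,-0.656,0]},{"aperture": 0,"pos": [-0.416,-0.656,0]},{"aperture": 0,"pos": [-0.416,-0.656,0]},{"aperture": 0}]' > next.json && python3 jog.py next.json >/dev/null; python3 d.py -0.005 -0.065 0.145
```

```text
tip in chest [-0.0305 -0.0256  0.2306] delta tool [-0.0258 -0.0392  0.0857] yaw err -3.135 gap -0.0009818007247779656 F [ 0.5  1.  -0.5] t 2.1
```

Scaled: 0.043 m is 0.688, -0.039 m is -0.624.

```bash
echo '[{"aperture": 0,"pos": [-0.416,-0.624,0]},{"aperture": 0},{"aperture": 0,"pos": [0,0,0.688]},{"aperture": 0,"pos": [0,0,0.688]},{"aperture": 0}]' > next.json && python3 jog.py next.json >/dev/null; python3 d.py -0.005 0.005 0.145; python3 - <<'E'
from plant import ctrl
import cv2,numpy as np
a=ctrl.read_camera("top")["frame"][125:285,55:265]; b=ctrl.read_camera("scene")["frame"][180:360,230:440]
f=lambda i:cv2.convertScaleAbs(cv2.resize(i,(395,330),interpolation=cv2.INTER_CUBIC),alpha=1.6)
cv2.imwrite("pics/p1.png",np.hstack([f(a),f(b)]))
E
```

```text
tip in chest [-0.0104 -0.06    0.1408] delta tool [-0.0054  0.065  -0.0041] yaw err 3.141 gap 0.006927457735500201 F [0.2 0.1 0.6] t 2.725
```

View pics/p1.png

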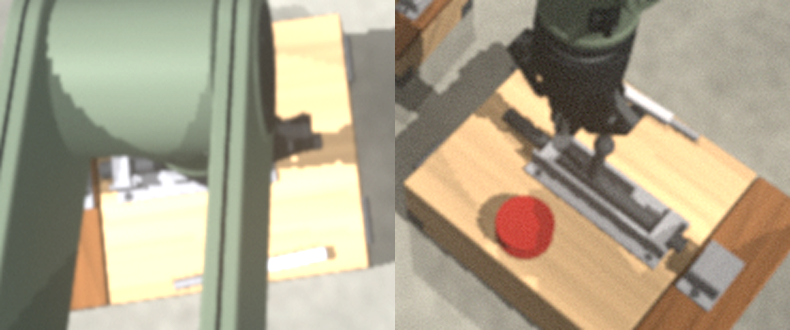

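The fingertips, at about (570,140) in the right half, stand just behind the knob at (602,148). I'll push it along +y.

Scaled: 0.01 m is 0.16, -0.004 m is -0.064.

```bash
echo '[{"aperture": 0,"pos": [-0.064,0.16,0]},{"aperture": 0,"pos": [0,0.16,0]},{"aperture": 0,"pos": [0,0.16,0]},{"aperture": 0,"pos": [0,0.16,0]},{"aperture": 0,"pos": [0,0.16,0]},{"aperture": 0}]' > next.json && python3 jog.py next.json >/dev/null; python3 d.py -0.005 0.015 0.145;
```

```text
tip in chest [-0.0024 -0.0106  0.1445] delta tool [ 0.0026  0.0256 -0.0004] yaw err 3.14 gap -0.0002087986481375165 F [0.3 0.5 1. ] t 3.575
```

Scaled: 0.007 m is 0.112, 0.005 m is 0.08.

```bash
echo '[{"aperture": 0,"pos": [0,0.112,0]},{"aperture": 0,"pos": [0,0.112,0]},{"aperture": 0,"pos": [0,0.08,0]},{"aperture": 0}]' > next.json && python3 jog.py next.json >/dev/null; python3 d.py -0.005 0.015 0.145; python3 - <<'E'
from plant import ctrl
import cv2,numpy as np
b=ctrl.read_camera("scene")["frame"];cv2.imwrite("pics/raw2.png",b);b=b[180:360,230:440]
cv2.imwrite("pics/p2.png",cv2.convertScaleAbs(cv2.resize(b,None,fx=3,fy=3,interpolation=cv2.INTER_CUBIC),alpha=1.6))
E
```

```text
tip in chest [-0.0021  0.0079  0.1446] delta tool [ 0.0029  0.0071 -0.0004] yaw err 3.141 gap -0.003270792236394439 F [ 0.  -0.  -0.4] t 4.075
```

View pics/p2.png

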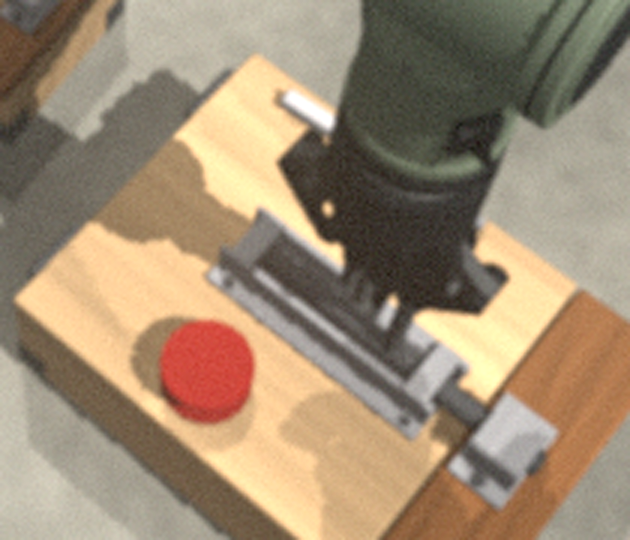

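The bolt is just entering the keeper at (470,410), with the stem at about (402,325). I'll push on in small steps until the stop shows in the force.

```bash
echo '[{"aperture": 0,"pos": [0,0.048,0]},{"aperture": 0,"pos": [0,0.048,0]},{"aperture": 0}]' > next.json && python3 jog.py next.json | tail -4; python3 d.py 0 0.02 0.145;echo '[{"aperture": 0,"pos": [0,0.048,0]},{"aperture": 0}]' > next.json && python3 jog.py next.json >/dev/null; python3 d.py 0 0.02 0.145; python3 - <<'E'
from h import *
print(proj("scene",R.from_euler('z',.1548).apply(np.array([[-.005,y,.164] for y in (.02,.025,.03,.035)]))+[.5407,.1782,0]))
E
```

```text
tool_rot: [-0.078, 0.997, -0.0, 0.0]
force: [1.1, -3.0, -0.4]
finger_gap: 0.0
grasp_force: 1.3
tip in chest [-0.0018  0.0129  0.1449] delta tool [-0.0018  0.0071 -0.0001] yaw err 3.141 gap 0.00043289270757350217 F [ 0.6 -3.1 -0.4] t 4.5
tip in chest [-0.0018  0.0137  0.145 ] delta tool [-0.0018  0.0063 -0.0001] yaw err 3.141 gap 0.003571808956519433 F [ 0.4 -9.3  1. ] t 4.75
[[360.78980546 275.90280372]
 [363.37940335 277.86597309]
 [365.97917913 279.8368583 ]
 [368.58919294 281.81550494]]
```

The force jumped to 9 N with almost no travel, so the bolt is at its stop. Next I back off, go up and over to the +x side, and come down.

Scaled: -0.045 m is -0.72, 0.035 m is 0.56.

```bash
echo '[{"aperture": 0,"pos": [0,-0.24,0]},{"aperture": 0,"pos": [0,0,-0.4]},{"aperture": 0,"pos": [0,0,-0.48]},{"aperture": 0,"pos": [-0.72,0,0]},{"aperture": 0,"pos": [0,0.56,0]},{"aperture": 0,"pos": [0,0,0.4]},{"aperture": 0,"pos": [0,0,0.48]},{"aperture": 0}]' > next.json && python3 jog.py next.json >/dev/null; python3 d.py 0.0 0.033 0.145; python3 - <<'E'
from plant import ctrl
import cv2,numpy as np
b=ctrl.read_camera("scene")["frame"];b=b[180:360,230:440]
cv2.imwrite("pics/p3.png",cv2.convertScaleAbs(cv2.resize(b,None,fx=3,fy=3,interpolation=cv2.INTER_CUBIC),alpha=1.6))
E
```

```text
tip in chest [0.0406 0.0363 0.1418] delta tool [ 0.0406 -0.0033 -0.003 ] yaw err 3.141 gap -0.0018863806975163567 F [-0.2 -1.1 -0.6] t 5.75
```

View pics/p3.png

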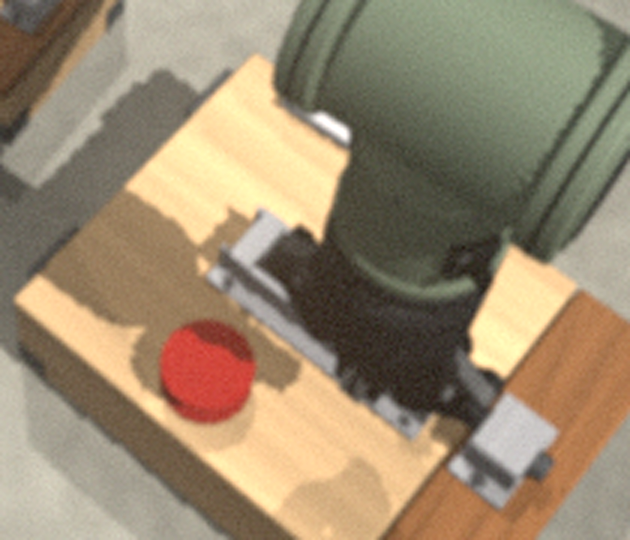

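The bolt now pokes out of the keeper at (540,463), and the fingertips at (350,380) are on the +x side of the handle. I'll push to -x, then down.

Scaled: 0.014 m is 0.224, 0.012 m is 0.192.

```bash
echo '[{"aperture": 0,"pos": [0.224,-0.032,0]},{"aperture": 0,"pos": [0.224,0,0]},{"aperture": 0,"pos": [0.224,0,0]},{"aperture": 0,"pos": [0.192,0,0]},{"aperture": 0}]' > next.json && python3 jog.py next.json >/dev/null; python3 d.py -0.055 0.033 0.12; echo '[{"aperture": 0,"pos": [0.16,0,0.064]},{"aperture": 0,"pos": [0.16,0,0.096]},{"aperture": 0,"pos": [0.16,0,0.128]},{"aperture": 0}]' > next.json && python3 jog.py next.json >/dev/null; python3 d.py -0.055 0.033 0.12
```

```text
tip in chest [-0.0119  0.0344  0.1451] delta tool [ 0.0431 -0.0013  0.0251] yaw err 3.141 gap 0.001814309951684554 F [-0.4  0.9 -0.1] t 6.425
tip in chest [-0.0431  0.0342  0.1254] delta tool [ 0.0119 -0.0012  0.0054] yaw err 3.141 gap -0.006180854552972022 F [ 0.4 -0.4 -0. ] t 6.925
```

Scaled: 0.01 m is 0.16, 0.004 m is 0.064.

```bash
echo '[{"aperture": 0,"pos": [0.16,0,0.032]},{"aperture": 0,"pos": [0.064,0,0.064]},{"aperture": 0,"pos": [0,0,0.032]},{"aperture": 0}]' > next.json && python3 jog.py next.json >/dev/null; python3 d.py -0.055 0.033 0.117; echo '[{"aperture": 0,"pos": [0,0,-0.8]},{"aperture": 0,"pos": [0,0,-0.8]},{"aperture": 0,"pos": [-0.8,0,-0.48]},{"aperture": 0,"pos": [-0.96,0,0]},{"aperture": 0,"pos": [-0.96,0,0]},{"aperture": 0,"pos": [-0.96,0,0]},{"aperture": 0}]' > next.json && python3 jog.py next.json >/dev/null;python3 - <<'E'
from plant import ctrl
import cv2,numpy as np
a=ctrl.read_camera("top")["frame"][125:285,55:265]; b=ctrl.read_camera("scene")["frame"][180:360,230:440]
f=lambda i:cv2.convertScaleAbs(cv2.resize(i,(395,330),interpolation=cv2.INTER_CUBIC),alpha=1.6)
cv2.imwrite("pics/p4.png",np.hstack([f(a),f(b)]))
E
```

```text
tip in chest [-0.0551  0.0342  0.1186] delta tool [-0.0001 -0.0012  0.0016] yaw err 3.141 gap -0.001184230334853569 F [-0.1 -0.8 -0.1] t 7.425
```

View pics/p4.png

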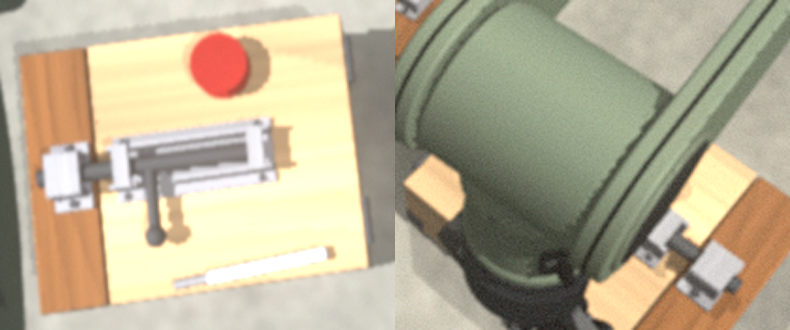

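In the top half the handle lies through the notch toward -x, ball at (155,237), and the bolt pokes out of the keeper at (40,178). I'll check its angle against predicted ball positions.

```bash
python3 - <<'E'
from h import *
print("ball",(155.5)/1.881-.5+55,(237.5)/2.0625-.5+125)
for a in (60,69,75,80,85,90):
    t=np.radians(a);X=np.array([-.06*np.sin(t),.035,.106+.06*np.cos(t)]);print(a,proj("top",R.from_euler('z',.1548).apply(X)+[.5407,.1782,-.002]))
from plant import ctrl;o=ctrl.get_obs();print(o["ee_pos"],o["force"])
E
```

```text
ball 137.168793195109 239.65151515151516
60 [[133.51240191 234.07328817]]
69 [[135.18661727 236.74715337]]
75 [[136.28640639 238.04894711]]
80 [[137.18202727 238.83341152]]
85 [[138.05133484 239.34351918]]
90 [[138.88795459 239.58058532]]
[0.70843953 0.23897106 0.31970843] [-0.98396398 -0.07605995 -0.17061633]
```

The ball projects at about 80–85° down. That agrees with the fingertip having pressed down to 0.119 m over it. The arm is clear, so I'm handing in.

```bash
python3 -c "
from plant import ctrl
print(ctrl.finish_job())"
```

```text
the job is handed in; nothing more can be done
None
```

The larger box's bolt is fully across and its handle lies about 80–85° down in the notch. I never moved the arm near the smaller box's bolt, and I handed the job in with the arm clear; the hand-in returned no verdict.

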